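# Unclip the colour meter's cover and park it on its dock

### The arm

A 6-joint arm with a two-finger parallel gripper is mounted at the origin on a cart in front of the work surface, level with it; the furniture and walls round the work are solid. World frame = base frame: x ahead of the robot, y to its left, z up, the work surface at z = 0. Lengths are in mm, angles in rad, forces in N, time in s.
With the tool pointing down it reaches from about 350 to 975 mm from the base axis. Payload 4.9 kg.
Tool frame: the origin (TCP) lies at the very end of the fingers, on their centre line; the grasp point (between the pads) lies 19 mm behind it (env.hold_point_z is the distance from the TCP to the grasp point, in mm); z points along the fingers, y is the direction in which the jaws open and shut (so a half turn about z gives the same grasp; the last joint's range is limited). The gripper opens to 85 mm and grips with 20 to 120 N. Pads are 22 mm wide; open, the fingers measure 114 mm over their backs; the gripper's body (76 mm by 85 mm) begins 54 mm behind the grasp point. The pads swing forward as they close: fully open they stand 13 mm farther back than shut.
Start: joints at [1.015, 0.053, 1.613, -0, 1.476, -0.119], TCP at [264.389, 566.304, 204.404] pointing down, gripper open.
Joint ranges: [-3.01, 3.01], [-1.01, 2.22], [0.06, 2.58], [-1.02, 4.17], [0.09, 2.62], [-3.14, 3.14]. Speed limits (rad/s): [2.57, 2.57, 3.14, 3.14, 3.14, 3.14].

### API

Orientations are given as a 3x3 rotation matrix whose columns are the frame's x, y, z axes.
In Python, from cell import env gives the robot as it stands. Calls block until the motion is done:
- env.move_pose(position, orientation): joint-space move of the TCP to a pose.
- env.servo_line(position, velocity=150, orientation=None, contact_N=None): straight line of the TCP; orientation=None keeps the orientation; velocity is the mean speed in mm/s. With contact_N (N) it stops when the force on the tool has changed by that much, and returns True; else False.
- env.goto_joints(angles): joint-space move.
- env.open() and env.grasp(strength=None): open the fingers fully, or close them until they stop; strength is the grip in N (None keeps the last).
- env.sleep(seconds).
- env.ik(position, orientation): joint angles nearest the present ones, or None.
- env.read_state(): the state.
- env.capture(name): name is "scene" or "top" or "wrist"; returns a dict with "frame" (400x640x3 uint8, red, green, blue), "fx", "fy", "cx", "cy" (pixels), "T" (4x4, takes a point from camera to world coordinates); the wrist camera has in their place "mount" (4x4, takes a point from camera to tool coordinates, whose origin is the TCP and whose axes are the flange's). Camera axes: x right, y down, z forward; pixel columns grow to the right and rows downward; lengths in mm; the calibration is good to about 2 mm. A picture is of the moment at which its call begins: read the wrist's pose just before it. There is no depth.
A pose or a line that the arm cannot do raises env.PlanningError and nothing moves.
- env.hand_in(): hands the job in, once; it reports no verdict.
The state is a dict: "clock": time; "q": joint angles; "qvel": joint speeds; "joint_torque": joint torques, N m; "ee_pos": TCP position; "tool_rot": TCP orientation; "wrist_force": force on the tool from outside, world axes, zero at the start; "torque": the same for the moment, N m; "opening": finger opening in mm.
Only numpy, scipy, OpenCV 4.12 (cv2) and the standard library are available. Lean on these libraries where they do the work, as an engineer would, in place of code of your own. Each camera call takes 0.05 s, during which the arm holds its last target.

### The job

Take the clip-on cover off the white colour meter by pinching its two blue side tabs together, lift it off without tearing at the catches, and park it on the grey dock: put it into the dock's opening (either way round), push it gently fully home against the sprung pin and let go so that both catches hold it down flat. Do not crush the cover or force it, and leave the jar, the bottle and the vial rack alone.

Things in the scene. Friction and masses are not known exactly. Their poses are not given: they have to be found in the camera images.
- cover: Grey clip-on cover, block 70 (x) x 52 (y) x 30 (z) mm, white panel on top, about 0.1 kg. Origin: centre of its underside, which lies on the deck (meter or dock) when home; z up. Below it a 38.5 x 28 mm plug and two catches reach 8 mm into the opening. In the middle of each +y / -y side a blue tab stands 4 mm proud: 60 mm over the tabs. Squeezed with over 45 N a side (90 N, both added) it cracks.
- tab_a (a joint): Inward travel (m) of the blue tab on the cover's +y side; tab 18 mm wide (x), 6 to 24 mm above the underside. 0 = sprung out, 0.004 = flush with the side. Spring 3 N/mm (12 N when flush); the side then takes the load. The tab carries its catch: pressed under 3.4 mm it stays hooked, flush it clears the opening's edge by 0.75 mm.
- tab_b (a joint): The same for the tab on the cover's -y side. The catches are square, without ramps: the cover goes on, as off, only with both tabs pressed in. The cover has sideways play, so a hand over about 0.7 mm off centre can leave one catch hooked, felt as a pull when lifting. Out of line with the opening it stands about 8 mm high on the deck instead of dropping in.
- meter: White colour meter, fixed case 176 (x) x 92 (y) x 42 mm high. Origin on the bench under the centre of its port; the case runs from 52 mm behind it (-x) to 124 mm ahead (+x), where a flat black screen and three flat keys are. At the start the cover's axes are the meter's: the tabs face its long sides, with bare deck beside them.
- meter_port (a point): Centre of the meter's opening, 40 (x) x 44 (y) mm, at deck height (42 mm over the bench). At the start the cover sits here fully home, its catches under the 4 mm thick deck. Cover and meter bear at most 40 N between them.
- dock: Grey parking dock, fixed case 116 (x) x 92 (y) x 32 mm high, standing on levelling feet that raise it 0 to 6 mm over the bench; origin at the centre of the case's underside, its axes those of its opening; a sprung white pin stands in the opening.
- dock_port (a point): Centre of the dock's opening, 40 (x) x 44 (y) mm, at deck height (32 to 38 mm over the bench, as the feet are set). With the tabs flush the cover has about 0.75 mm play all round in it. Home: underside on the deck here, cover x along the point's x, either way round; once let go the pin lifts it about 1 mm until the catches hold. Cover and dock bear at most 40 N between them.
- dock_pin (a joint): Downward travel (m) of the 16 mm white pin in the dock's opening, spring 1 N/mm: 0 = up, its top 3.5 mm under the deck; about 0.0045 with the cover fully down, about 0.0035 when the catches hold it.
- ink_jar: Bystander: sample jar with yellow lid, 63 mm wide, 72 high, origin under its centre. Leave it where it is.
- brown_bottle: Bystander: brown bottle with a dark cap, 42 mm wide, 85 high, origin under its centre. Leave it where it is.
- vial_rack: Bystander: wooden rack with four small vials, 130 x 40 mm, 64 high, origin under its centre. Leave it where it is.

How it is judged (in metres and radians):
On the way, in this order (a step that is already met when the one before it is completed fails the run):
1. both tabs pressed in while the cover still sits on the meter (value of joint each of tab_a, tab_b above 0.003 m and distance between cover and meter_port below 0.004 m), for 0.1 s.
2. the cover is lifted clear of the meter (z of cover in the frame of meter_port above 0.03 m), for 0.1 s.
At the end, for the whole second after the job is handed in: The cover sits in the dock's opening, centred within 3 mm, its underside less than 2 mm above the deck, level within 0.05 rad, both tabs sprung out again (less than 1.8 mm in), so both catches hold it; at rest (horizontal distance between cover and dock_port below 0.003 m and z of cover in the frame of dock_port below 0.002 m and value of joint each of tab_a, tab_b below 0.0018 m and angle between cover's own z axis and vertical below 0.05 rad and linear speed of cover below 0.02 m/s); the robot touches nothing.
It fails at once if the cover is squeezed too hard (contact force between the fingers and cover above 90 N).
It fails at once if more than 40 N between cover and meter (slammed or torn) (contact force between cover and meter above 40 N).
It fails at once if more than 40 N between cover and dock (contact force between cover and dock above 40 N).
It fails at once if a bystander is moved (distance of any of ink_jar, brown_bottle, vial_rack from where it was at the start of the episode above 0.015 m).
It also fails if it takes over 72 s, if anything falls off the work surface, if the arm or the gripper's body presses on something with over 40 N, if the wrist force passes 120 N, or if a joint passes its speed limit or range.

## Working session

There is one attempt and no reset: what is moved stays moved. The work goes in short steps, each a Python script; the robot and the scene stay as the last script left them, time stands still between calls to the robot, and variables do not carry over. Pictures are saved under pics/ and viewed, and the job is handed in when it is done.

```bash
mkdir -p pics; ls; python3 - <<'E'
from cell import env
import cv2
s=env.read_state();print(s)
print(env.hold_point_z)
for n in("scene","top","wrist"):
    c=env.capture(n);cv2.imwrite(f"pics/{n}0.png",c["frame"][:,:,::-1])
    print(n,c["fx"],c["fy"],c["cx"],c["cy"],c.get("T"),c.get("mount"))
E
```

```text
pics
{'clock': 0.0, 'q': array([ 1.01500605e+00,  5.33578816e-02,  1.61430468e+00,  5.63200034e-06,
        1.47599954e+00, -1.19002161e-01]), 'qvel': array([ 0.00061515,  0.00129526,  0.00020432, -0.00175907,  0.00075969,
       -0.0004255 ]), 'joint_torque': array([ 8.88747709e-04, -3.93702221e+01, -3.70167804e+01, -1.44067344e-04,
        7.30779153e-03,  1.71789143e-06]), 'ee_pos': array([264.03113337, 565.73826321, 203.15606579]), 'tool_rot': array([[-9.06114698e-01,  4.23030674e-01, -1.09663359e-03],
       [ 4.23032020e-01,  9.06113034e-01, -1.75500330e-03],
       [ 2.51253760e-04, -2.05414541e-03, -9.99997859e-01]]), 'wrist_force': array([-0.05048858,  0.46912193, -0.7193018 ]), 'torque': array([-0.01250419, -0.03860277, -0.06260914]), 'opening': 85.70430925889174}
18.700000000000003
scene 465.48167235334193 465.48167235334193 314.36648411366866 188.2033100677952 [[ 8.88071463e-01 -1.75566309e-01  4.24859445e-01 -3.90595125e+00]
 [-4.59324956e-01 -3.76476316e-01  8.04540967e-01 -1.09502524e+03]
 [ 1.86992304e-02 -9.09638420e-01 -4.14979860e-01  5.85635226e+02]
 [ 0.00000000e+00  0.00000000e+00  0.00000000e+00  1.00000000e+00]] None
top 453.793744711916 453.793744711916 313.4196695222909 201.282306682185 [[ 1.51459412e-02 -9.95910686e-01  8.90646154e-02  4.69370469e+02]
 [-9.99881636e-01 -1.53266172e-02 -1.34501727e-03 -5.84374252e+01]
 [ 2.70457634e-03 -8.90337018e-02 -9.96024942e-01  1.23791098e+03]
 [ 0.00000000e+00  0.00000000e+00  0.00000000e+00  1.00000000e+00]] None
wrist 339.4820298914915 339.4820298914915 318.504291453704 199.9735226981523 None [[ 5.84771237e-04 -9.53456853e-01 -3.01528917e-01  7.63731862e+01]
 [ 9.99999829e-01  5.53605563e-04  1.88811474e-04 -2.37812167e-01]
 [-1.30955083e-05 -3.01528976e-01  9.53457014e-01 -1.68346168e+02]
 [ 0.00000000e+00  0.00000000e+00  0.00000000e+00  1.00000000e+00]]
```

View pics/scene0.png

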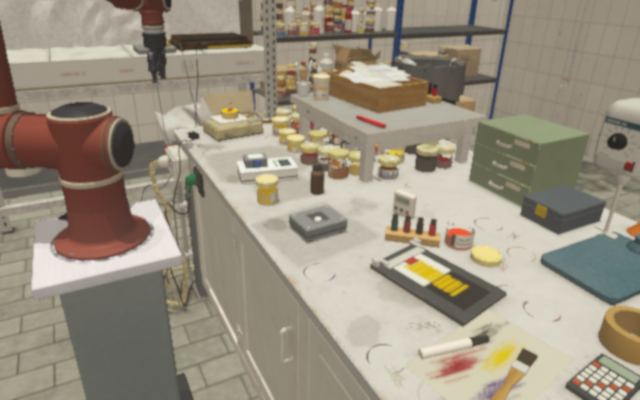

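View pics/top0.png

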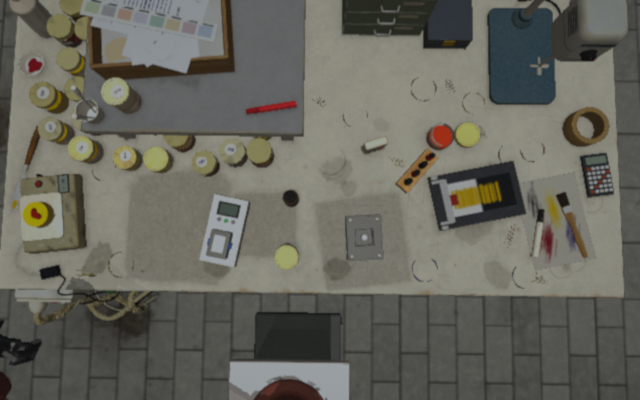

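View pics/wrist0.png

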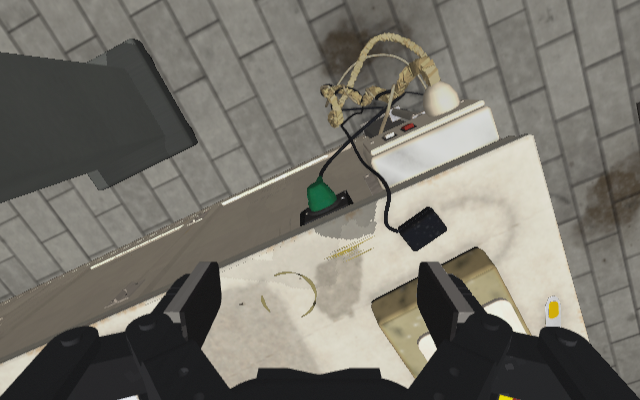

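```bash
cat > h.py <<'E'
import numpy as np, cv2
from cell import env
def ray(c,uv,z,T=None):
    T=c["T"] if T is None else T
    d=T[:3,:3]@np.array([(uv[0]-c["cx"])/c["fx"],(uv[1]-c["cy"])/c["fy"],1.])
    o=T[:3,3]; return o+d*(z-o[2])/d[2]
def proj(c,p,T=None):
    T=c["T"] if T is None else T
    q=T[:3,:3].T@(np.array(p,float)-T[:3,3]); return np.array([c["cx"]+c["fx"]*q[0]/q[2],c["cy"]+c["fy"]*q[1]/q[2]])
def wcap(name):
    s=env.read_state(); F=np.eye(4);F[:3,:3]=s["tool_rot"];F[:3,3]=s["ee_pos"]
    c=env.capture("wrist"); c["T"]=F@c["mount"]; c["s"]=s
    cv2.imwrite(f"pics/{name}.png",c["frame"][:,:,::-1]); np.savez(f"pics/{name}.npz",frame=c["frame"],T=c["T"],fx=c["fx"],fy=c["fy"],cx=c["cx"],cy=c["cy"]); return c
def load(name):
    d=np.load(f"pics/{name}.npz"); return {k:(d[k] if d[k].ndim else float(d[k])) for k in d.files}
def R(yaw): # tool down; tool y axis at angle yaw in world
    y=np.array([np.cos(yaw),np.sin(yaw),0]);z=np.array([0,0,-1.]);x=np.cross(y,z);return np.stack([x,y,z],1)
def crop(src,dst,x0,y0,x1,y1,k):
    im=cv2.imread(f"pics/{src}.png")[y0:y1,x0:x1]; cv2.imwrite(f"pics/{dst}.png",cv2.resize(im,None,fx=k,fy=k,interpolation=cv2.INTER_CUBIC))
E
python3 - <<'E'
from h import *
crop("top0","c1",190,170,410,290,3.6)
c=env.capture("top")
for n,uv,z in[("meter far left",(220,196),42),("meter fr",(247,200),42),("nl",(201,258),42),("nr",(236,266),42),("cover",(219,243),72),("jar",(286,257),72),("bottle",(291,198),85),("dock",(364,237),35),("rack",(417,170),64)]: print(n,ray(c,uv,z).round())
E
```

```text
meter far left [587. 187.  42.]
meter fr [577. 116.  42.]
nl [423. 232.  42.]
nr [404. 140.  42.]
cover [463. 180.  72.]
jar [430.   8.  72.]
bottle [580.  -3.  85.]
dock [ 484. -195.   35.]
rack [ 661. -330.   64.]
```

View pics/c1.png

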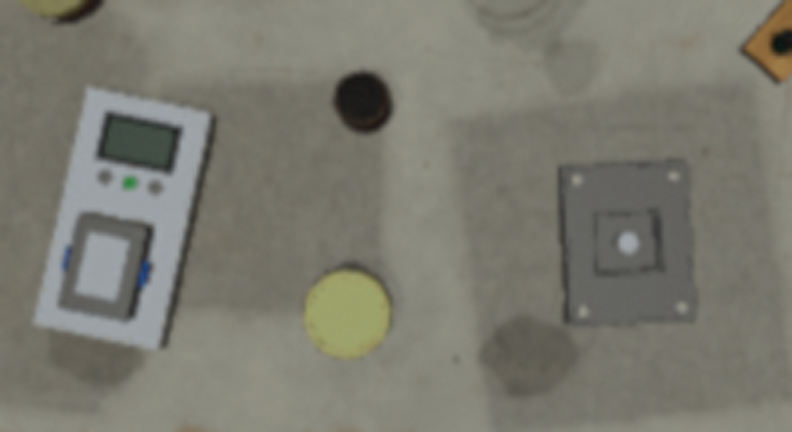

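```bash
python3 - <<'E'
from h import *
yaw=np.pi/2-0.22
env.move_pose([463,180,192],R(yaw))
env.sleep(.3)
s=env.read_state();print(s["q"],s["ee_pos"],s["wrist_force"],s["clock"])
wcap("w1")
E
```

```text
[ 2.21809687e-01 -2.53550919e-01  1.91808935e+00  4.70687093e-06
  1.47708236e+00 -1.12988062e+00] [462.93588884 180.46643176 191.99762609] [0.74291192 0.62606516 0.0493658 ] 2.1
```

View pics/w1.png

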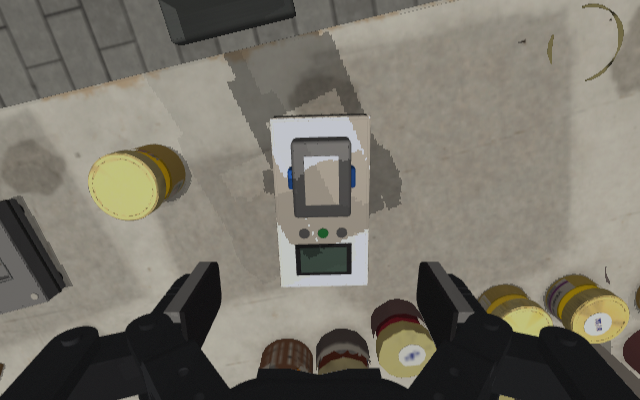

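```bash
python3 - <<'E'
from h import *
crop("w1","w1c",260,105,380,195,6.6)
crop("w1","w1d",260,205,380,295,6.6)
E
```

```text
(no output)
```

View pics/w1c.png

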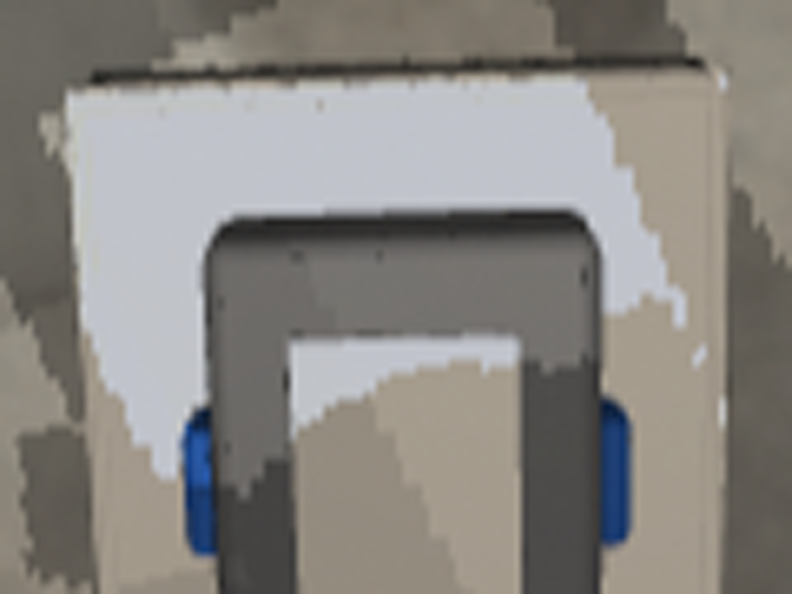

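View pics/w1d.png

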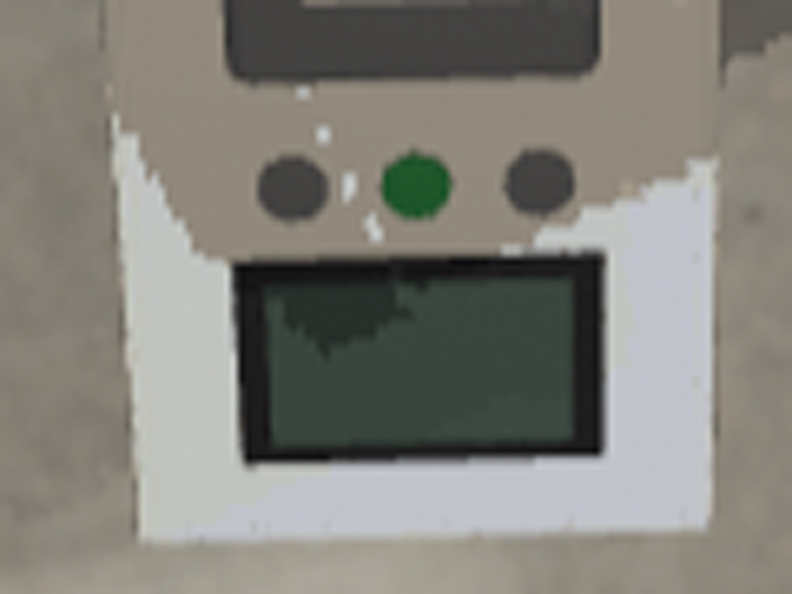

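```bash
python3 - <<'E'
from h import *
c=load("w1")
P={}
for n,(u,v),b in [("TL",(68,90),0),("TR",(720,75),0),("BL",(140,540),1),("BR",(708,527),1)]:
    P[n]=ray(c,(260+u/6.6-.4,(205 if b else 105)+v/6.6-.4),42); print(n,P[n].round(1))
d=lambda a,b:np.linalg.norm(P[a]-P[b])
print(d("TL","TR"),d("BL","BR"),d("TL","BL"),d("TR","BR"))
ax=(P["BL"]+P["BR"]-P["TL"]-P["TR"])/2; yaw=np.arctan2(ax[1],ax[0]); print("yaw",yaw)
ay=(P["TL"]+P["BL"]-P["TR"]-P["BR"]);print("yaw2",np.arctan2(-ay[0],ay[1]))  # y either sign
cen=sum(P.values())/4; u=np.array([np.cos(yaw),np.sin(yaw),0]);print("cen",cen,"port",cen-36*u)
# cover top
for n,(x,y),z in [("L edge",(214,300),72),("R edge",(600,300),72),("topL",(214,237),72),("tabL",(184,480),66),("tabR",(632,475),66),("panelTL",(290,340),72),("panelTR",(521,337),72)]:
    p=ray(c,(260+x/6.6-.4,105+y/6.6-.4),z); q=p-(cen-36*u); print(n,p.round(1),"rel",(q@u).round(1),(q@np.array([-u[1],u[0],0])).round(1))
for n,(x,y),z in [("botL",(235,82),72),("botR",(598,78),72)]:
    p=ray(c,(260+x/6.6-.4,205+y/6.6-.4),z); q=p-(cen-36*u); print(n,p.round(1),"rel",(q@u).round(1),(q@np.array([-u[1],u[0],0])).round(1))
E
```

```text
TL [400.4 148.5  42. ]
TR [418. 237.  42.]
BL [572.4 114.5  42. ]
BR [590.  204.8  42. ]
90.21745169563225 91.98262290825491 175.37196145294368 175.0488842103732
yaw -0.19010106763725934
yaw2 2.9472917989817833
cen [495.21658051 176.19011278  42.        ] port [459.86511538 182.99260592  42.        ]
L edge [428.9 164.6  72. ] rel -27.0 -23.9
R edge [439.7 213.2  72. ] rel -25.6 25.8
topL [421.  166.5  72. ] rel -35.0 -23.5
tabL [452.5 154.1  66. ] rel -1.8 -29.7
tabR [464.9 213.3  66. ] rel -0.8 30.7
panelTL [436. 173.  72.] rel -21.5 -14.4
panelTR [442.2 202.3  72. ] rel -21.0 15.6
botL [488.5 152.8  72. ] rel 33.8 -24.2
botR [498.7 201.5  72. ] rel 34.6 25.6
```

```bash
python3 - <<'E'
from h import *
s=env.read_state();q=s["q"].copy();
yaw=np.pi/2-0.193
p=[459.6,183.7,192]
q=env.ik(p,R(yaw+np.pi));print(q)
env.move_pose(p,R(yaw+np.pi)); env.sleep(.3)
c=wcap("w2");print(c["s"]["ee_pos"],c["s"]["q"],c["s"]["clock"])
crop("w2","w2c",250,100,390,300,3)
E
```

```text
[ 2.29763055e-01 -2.58605981e-01  1.92222798e+00 -4.44089210e-16
  1.47797066e+00  1.99355938e+00]
[459.59883012 183.68159403 191.98118435] [ 2.29716853e-01 -2.58586982e-01  1.92224388e+00  1.62358976e-05
  1.47797260e+00  1.99352274e+00] 5.0833
```

View pics/w2.png

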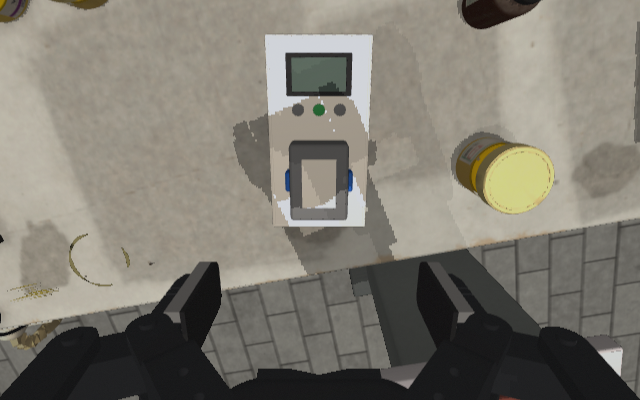

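```bash
python3 - <<'E'
from h import *
crop("w2","w2c",260,130,380,230,6.6)
crop("w2","w2d",255,25,385,105,6)
E
```

```text
(no output)
```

View pics/w2c.png

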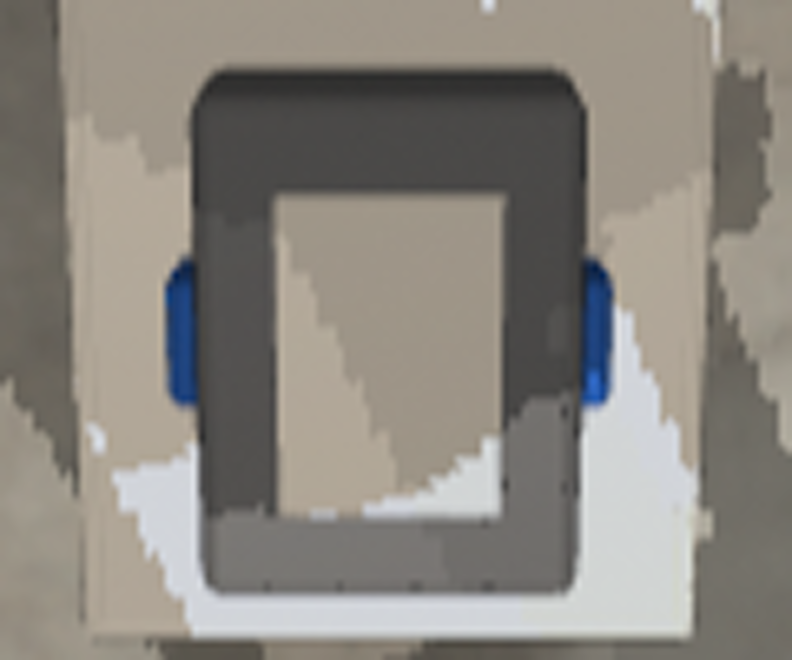

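View pics/w2d.png

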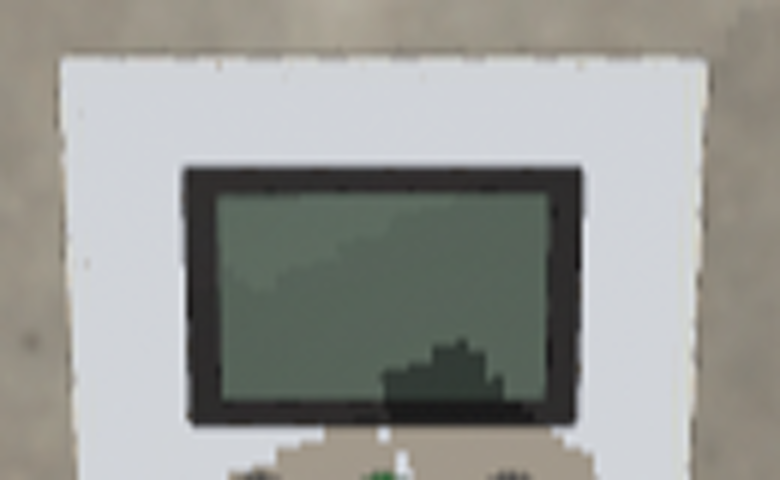

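```bash
python3 - <<'E'
from h import *
crop("w1","w1e",260,130,380,230,6.6)
E
```

```text
(no output)
```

View pics/w1e.png

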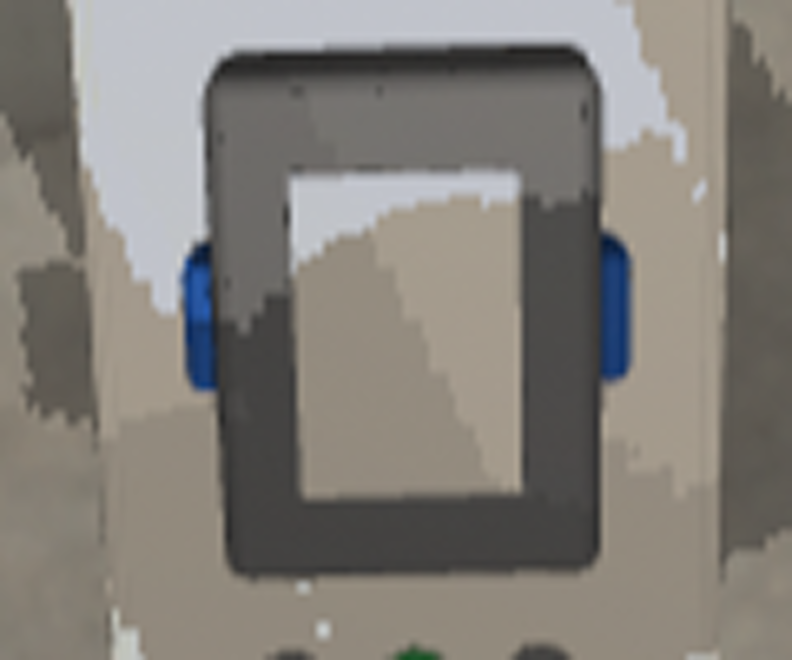

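```bash
python3 - <<'E'
from h import *
def quad(name,pts,x0,y0,k,z):
    c=load(name); P=np.array([ray(c,(x0+(u+.5)/k-.5,y0+(v+.5)/k-.5),z) for u,v in pts])
    # order TL TR BR BL
    a=P[3]+P[2]-P[0]-P[1]; b=P[1]+P[2]-P[0]-P[3]
    print(name,P.mean(0).round(2),"yawlong",np.arctan2(a[1],a[0])%np.pi-np.pi,"yawshort",(np.arctan2(b[1],b[0])-np.pi/2)%np.pi-np.pi,"size",np.linalg.norm(a)/2,np.linalg.norm(b)/2); return P
quad("w1",[(290,172),(521,171),(523,494),(301,498)],260,130,6.6,72)
quad("w2",[(274,195),(506,195),(500,517),(278,515)],260,130,6.6,72)
quad("w1",[(68,90),(720,75),(708,527+660),(140,540+660)],260,105,6.6,42)
quad("w2",[(60*1.1-33,58*1.1-693),(708*1.1-33,60*1.1-693),(692,637),(88,640)],260,130,6.6,42)
E
```

```text
w1 [460.55 183.34  72.  ] yawlong -0.1964806840707518 yawshort -0.20685747710050917 size 44.31904910899588 30.019990842625372
w2 [460.78 182.91  72.  ] yawlong -0.1953164844967401 yawshort -0.1971584456854769 size 44.11301999240814 30.179748531925913
w1 [495.19 176.17  42.  ] yawlong -0.1901219988323457 yawshort -0.1943014178628224 size 175.2001192397682 91.0978585708512
w2 [495.92 176.03  42.  ] yawlong -0.1919345180273817 yawshort -0.19113681383312509 size 175.8496375335083 92.15282204520308
```

```bash
python3 - <<'E'
from h import *
yaw=np.pi/2+0.045
p=[484,-195,155]
print(env.ik(p,R(yaw)),env.ik(p,R(yaw+np.pi)))
env.move_pose(p,R(yaw+np.pi)); env.sleep(.3)
c=wcap("d1");print(c["s"]["ee_pos"],c["s"]["clock"])
env.move_pose(p,R(yaw)); env.sleep(.3)
c=wcap("d2");print(c["s"]["ee_pos"],c["s"]["clock"])
E
```

```text
[-5.25679681e-01 -1.61167601e-01  1.90191149e+00 -4.44089210e-16
  1.40084876e+00 -2.14147601e+00] [-5.25679681e-01 -1.61167601e-01  1.90191149e+00 -4.44089210e-16
  1.40084876e+00  1.00011665e+00]
[ 484.25169366 -194.38766662  155.11372897] 6.8583
[ 483.98210534 -194.97241775  154.97034444] 9.8583
```

View pics/d1.png

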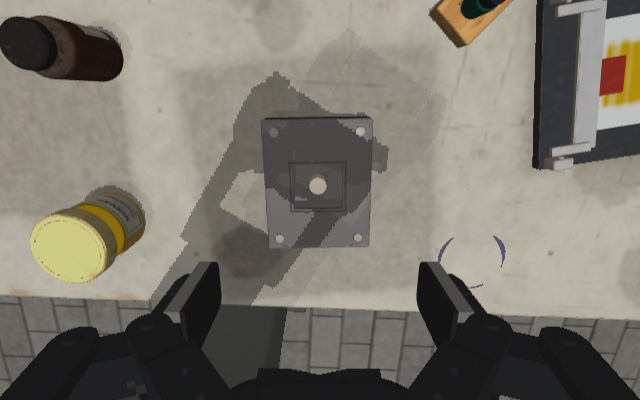

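View pics/d2.png

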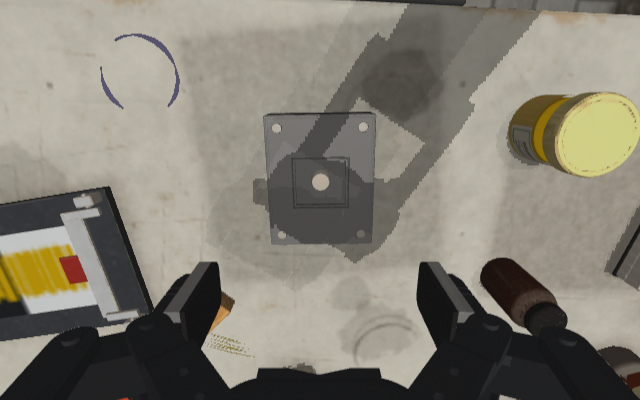

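```bash
python3 - <<'E'
from h import *
crop("d1","d1c",255,110,380,255,4)
crop("d2","d2c",255,105,380,250,4)
crop("d1","d1e",280,155,355,220,9)
crop("d2","d2e",283,150,358,215,9)
for n,o in (("d1c","d1c"),("d2c","d2c")):
    pass
a=[cv2.imread(f"pics/{n}.png") for n in("d1c","d2c")]
h=min(x.shape[0] for x in a);cv2.imwrite("pics/dcc.png",cv2.resize(np.hstack([x[:h] for x in a]),None,fx=.8,fy=.8) if 0 else np.hstack([x[:h] for x in a])[:, :])
print(np.hstack([x[:h] for x in a]).shape)
E
```

```text
(580, 1000, 3)
```

View pics/d1c.png

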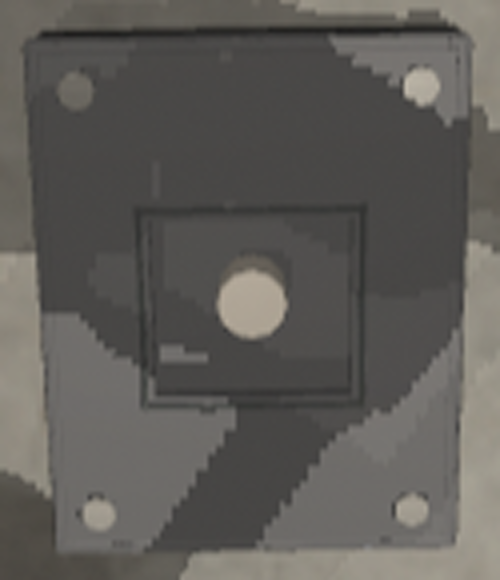

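View pics/d2c.png

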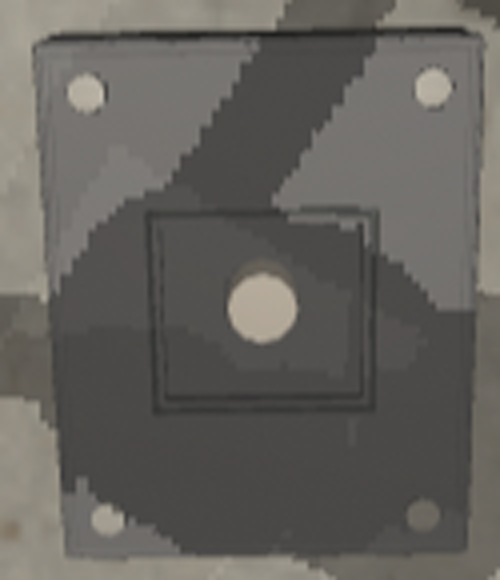

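View pics/d1e.png

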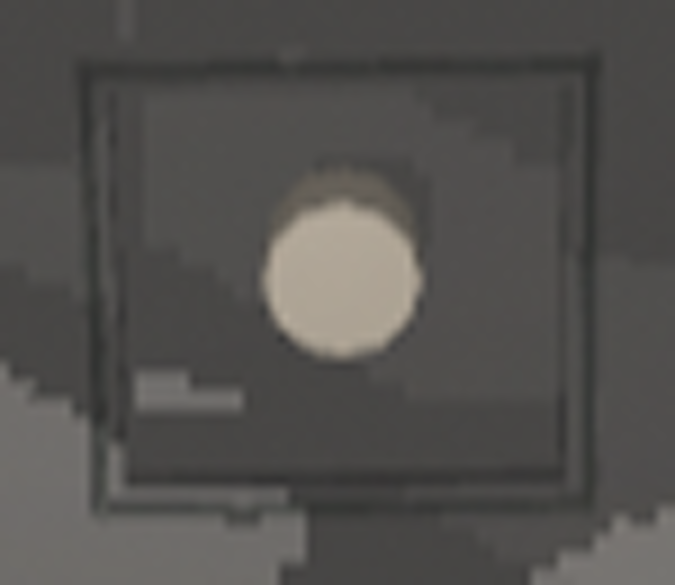

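View pics/d2e.png

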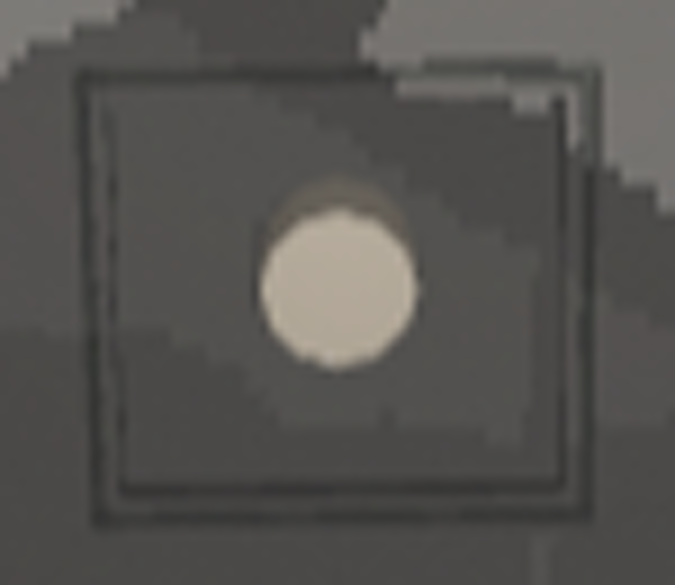

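```bash
cat > fit.py <<'E'
from h import *
from scipy.optimize import least_squares
D={"d1":dict(case=([(30,42),(466,38),(455,547),(58,550)],255,110,4),op=([(87,68),(592,62),(583,503),(100,507)],280,155,9),pin=([(343,280)],280,155,9)),
   "d2":dict(case=([(38,43),(479,40),(467,551),(66,555)],255,105,4),op=([(83,76),(595,70),(582,513),(103,519)],283,150,9),pin=([(338,290)],283,150,9))}
def model(p):  # x,y,yaw,z, then per-tool bias bx,by
    x,y,yaw,z=p[:4]; c,s=np.cos(yaw),np.sin(yaw); Rz=np.array([[c,-s],[s,c]])
    o={}
    for k,(a,b) in dict(case=(58,46),op=(20,22)).items():
        o[k]=np.array([list(Rz@v+[x,y])+[z] for v in [(a,b),(a,-b),(-a,-b),(-a,b)]])
    o["pin"]=np.array([[x,y,z-3.5]]); return o
def res(p,use=("case","op","pin")):
    r=[]; M=model(p)
    for n in D:
        c=load(n); Rt=c["T"][:3,:3]; 
        for k in use:
            pts,x0,y0,s=D[n][k]; 
            # order in d1: image up= +x, left=+y ; d2 rotated by pi
            Q=M[k]; Q=np.roll(Q,2,0) if (n=="d2" and k!="pin") else Q
            for q,(u,v) in zip(Q,pts):
                uv=np.array([x0+(u+.5)/s-.5,y0+(v+.5)/s-.5])
                r+=list(proj(c,q)+p[4:6]-uv)
    return np.array(r)
for use in (("case","op","pin"),("op","pin"),("case",)):
    f=least_squares(res,[484,-195,.045,35,0,0],args=(use,)); print(use,f.x.round(3),"rms",np.sqrt(np.mean(f.fun**2)).round(3)); print(f.fun.reshape(-1,2).round(1).tolist())
E
python3 fit.py
```

```text
('case', 'op', 'pin') [ 4.82802e+02 -1.94103e+02  5.90000e-02  3.84220e+01  1.63000e-01
 -1.08000e+00] rms 1.644
[[-1.6, -0.8], [1.7, -1.2], [-0.1, 0.5], [-0.6, 0.8], [2.3, 2.4], [-2.3, 2.5], [-1.7, -2.2], [2.4, -2.1], [-0.1, 0.1], [-1.0, -0.7], [1.5, -1.4], [-0.2, 0.9], [-0.1, 1.1], [2.4, 2.3], [-2.7, 2.3], [-1.8, -2.2], [1.7, -2.3], [0.2, -0.0]]
('op', 'pin') [ 4.83006e+02 -1.94141e+02  5.50000e-02  6.56150e+01  9.70000e-02
 -1.00460e+01] rms 0.334
[[-0.3, 0.3], [0.2, 0.5], [0.4, -0.3], [-0.1, -0.3], [-0.2, -0.1], [-0.1, 0.3], [-0.1, 0.4], [0.5, -0.2], [-0.6, -0.4], [0.2, -0.1]]
('case',) [ 4.82711e+02 -1.94175e+02  5.90000e-02  3.35050e+01  2.16000e-01
  3.68000e-01] rms 0.489
[[-0.5, 0.3], [0.9, -0.1], [-0.7, -0.3], [0.3, 0.1], [-0.1, 0.3], [0.5, -0.5], [-1.0, -0.0], [0.6, 0.2]]
```

```bash
cat >> fit.py <<'E'
print("----")
_m=model
def model(p):
    global_p=p
    o=_m(p); x,y,yaw,z=p[:4]; c,s=np.cos(yaw),np.sin(yaw); Rz=np.array([[c,-s],[s,c]])
    a,b=p[6:8]
    o["op"]=np.array([list(Rz@v+[x,y])+[z] for v in [(a,b),(a,-b),(-a,-b),(-a,b)]]); return o
for use in (("case","op","pin"),("op",)):
    f=least_squares(lambda p:np.r_[res(p,use),(p[3]-33.5)*(use[0]=="op")],[484,-195,.045,35,0,0,20,22]); print(use,f.x.round(3),"rms",np.sqrt(np.mean(f.fun**2)).round(3)); print(f.fun[:len(f.fun)//2*2].reshape(-1,2).round(1).tolist())
J=f.jac
E
python3 fit.py | sed -n '/----/,$p'
```

```text
----
('case', 'op', 'pin') [ 4.82774e+02 -1.94084e+02  5.90000e-02  3.35070e+01  1.67000e-01
  3.69000e-01  2.23810e+01  2.42590e+01] rms 0.361
[[-0.6, 0.2], [0.8, -0.2], [-0.9, -0.3], [0.1, 0.0], [-0.0, 0.1], [-0.1, 0.1], [0.4, -0.0], [0.4, 0.1], [-0.1, 0.1], [-0.0, 0.4], [0.6, -0.4], [-1.0, 0.1], [0.6, 0.3], [0.1, -0.1], [-0.5, -0.1], [0.3, -0.1], [-0.3, -0.1], [0.2, -0.0]]
('op',) [ 4.82823e+02 -1.93964e+02  5.50000e-02  3.35000e+01  1.31000e-01
  3.86000e-01  2.23820e+01  2.42600e+01] rms 0.165
[[-0.1, -0.1], [-0.1, 0.1], [0.1, -0.0], [0.2, -0.0], [0.3, -0.1], [-0.3, 0.0], [0.3, 0.1], [-0.3, -0.1]]
```

```bash
python3 - <<'E'
from h import *
Rm=R(np.pi/2-0.193); x,y=460.5,183.1
env.move_pose([x,y,130],Rm); env.sleep(.2)
s=env.read_state();print(s["ee_pos"],s["wrist_force"]@Rm,s["clock"])
f=env.servo_line([x,y,41],100,contact_N=6); env.sleep(.2)
s0=env.read_state();print(f,s0["ee_pos"],s0["wrist_force"]@Rm)
env.grasp(25); env.sleep(.2)
s=env.read_state();print(s["ee_pos"],(s["wrist_force"]-s0["wrist_force"])@Rm,s["torque"]-s0["torque"],s["opening"],s["clock"])
wcap("g1")
crop("g1","g1c",190,150,450,400,2.3)
E
```

```text
[460.93376504 182.34001267 130.0918428 ] [-0.60891374  0.43346967  0.55223735] 11.525
False [461.10003181 183.27108935  41.81027302] [-0.62582459  0.02929831  0.49319176]
[460.68921909 183.18803761  41.57322507] [ 3.74925477 -1.38942595 -6.30370416] [-0.00797597  0.34208114 -0.00601843] 49.23505437599793 13.4417
```

View pics/g1.png

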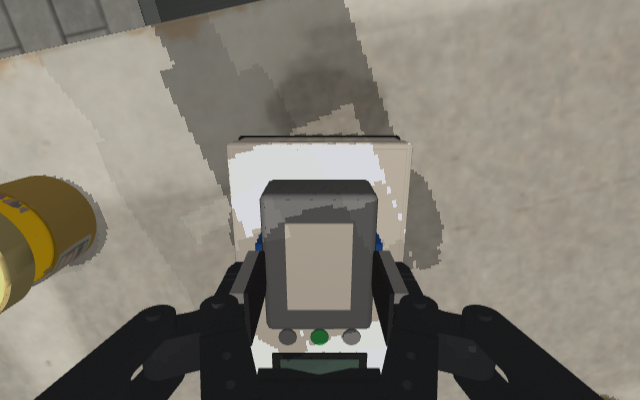

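```bash
python3 - <<'E'
from h import *
c=load("g1"); im=c["frame"][:,:,::-1].copy()
yw=-.193; u=np.array([np.cos(yw),np.sin(yw),0]);v=np.array([-u[1],u[0],0]);o=np.array([460.5,183.1,42])
def P(x,y,z): return proj(c,o+x*u+y*v+[0,0,z])
for sgn in(1,-1):
    for zz in (6,24):
        for X in(-9,9):
            p=P(X,sgn*26,zz); print(sgn,zz,X,p.round()); cv2.circle(im,(int(p[0]),int(p[1])),2,(0,0,255),-1)
for X in(-35,35):
    for Y in(-26,26): p=P(X,Y,30); cv2.circle(im,(int(p[0]),int(p[1])),2,(0,255,0),-1)
for X in(-11,11):
    for Y in(-26,26):
        for zz in (2,36): # pad outline guess, tip z
            p=P(X,Y,zz); cv2.circle(im,(int(p[0]),int(p[1])),1,(255,255,0),-1)
cv2.imwrite("pics/g1p.png",cv2.resize(im[160:360,200:440],None,fx=3,fy=3,interpolation=cv2.INTER_CUBIC))
E
```

```text
1 6 -9 [370. 230.]
1 6 9 [368. 261.]
1 24 -9 [375. 245.]
1 24 9 [373. 279.]
-1 6 -9 [268. 230.]
-1 6 9 [270. 261.]
-1 24 -9 [263. 245.]
-1 24 9 [265. 279.]
```

View pics/g1p.png

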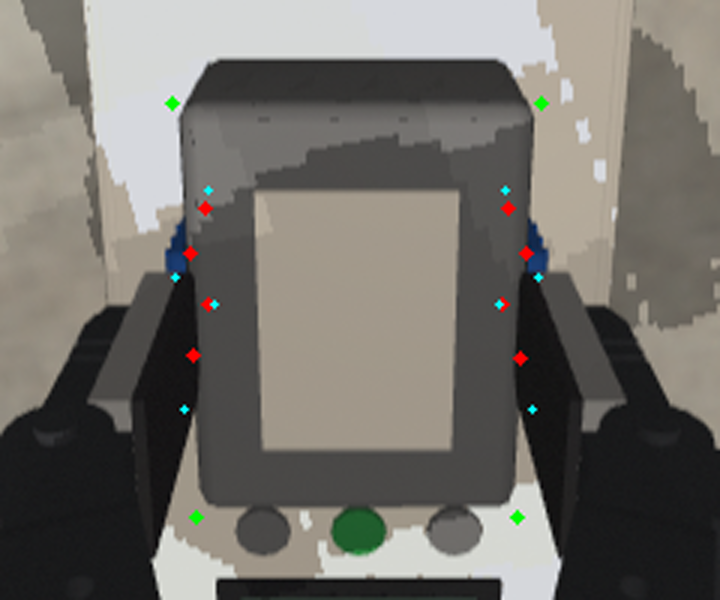

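```bash
python3 - <<'E'
from h import *
for n,h in(("w1",42.85),("g1",24.6)):
    c=load(n); M=np.linalg.inv(c["T"])  # world->cam ; need tool: use mount
    m=env.capture("wrist")["mount"]
    for x in(11,-11):
        for z in (0,-5,-13,-20,-30,-40): print(n,x,z,proj(c,[x,-h,z],m).round(),proj(c,[x,-h-8,z],m).round())
s=env.read_state();print(s["clock"],s["opening"],s["ee_pos"])
E
```

```text
w1 11 0 [239. 222.] [223. 222.]
w1 11 -5 [236. 225.] [221. 225.]
w1 11 -13 [233. 231.] [216. 231.]
w1 11 -20 [229. 237.] [212. 237.]
w1 11 -30 [223. 246.] [206. 246.]
w1 11 -40 [217. 257.] [198. 257.]
w1 -11 0 [241. 259.] [227. 259.]
w1 -11 -5 [239. 264.] [224. 264.]
w1 -11 -13 [236. 271.] [220. 271.]
w1 -11 -20 [233. 278.] [216. 278.]
w1 -11 -30 [227. 289.] [210. 289.]
w1 -11 -40 [222. 302.] [203. 302.]
g1 11 0 [273. 222.] [258. 222.]
g1 11 -5 [272. 225.] [256. 225.]
g1 11 -13 [270. 231.] [253. 231.]
g1 11 -20 [268. 237.] [251. 237.]
g1 11 -30 [264. 246.] [246. 246.]
g1 11 -40 [261. 257.] [242. 257.]
g1 -11 0 [274. 259.] [260. 259.]
g1 -11 -5 [273. 264.] [258. 264.]
g1 -11 -13 [271. 271.] [256. 271.]
g1 -11 -20 [269. 278.] [253. 278.]
g1 -11 -30 [267. 289.] [249. 289.]
g1 -11 -40 [263. 302.] [245. 302.]
13.5917 49.41499087163067 [460.67186035 183.19789379  41.5519123 ]
```

```bash
python3 - <<'E'
from h import *
c=env.capture("scene");cv2.imwrite("pics/s1.png",c["frame"][:,:,::-1]); print(proj(c,[460,183,42]))
u,v=proj(c,[460,183,60]); u=int(u);v=int(v); crop("s1","s1c",u-50,v-45,u+50,v+35,7)
crop("w1","w1f",150,240,260,340,6)
E
```

```text
[254.94666928 166.36162161]
```

View pics/s1c.png

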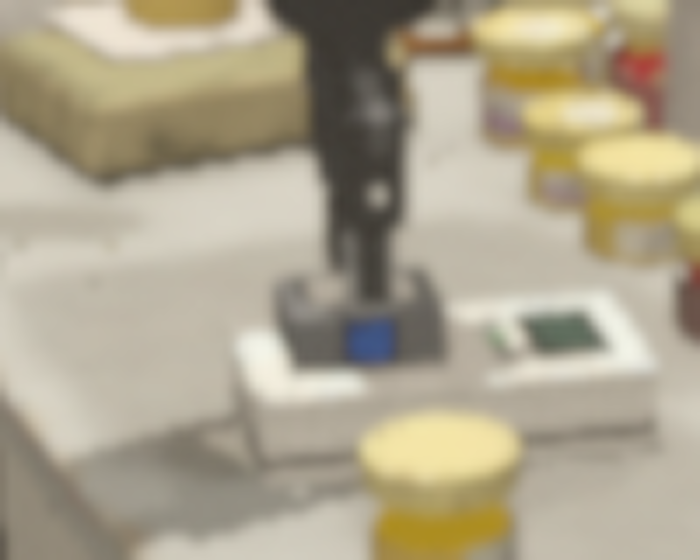

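View pics/w1f.png

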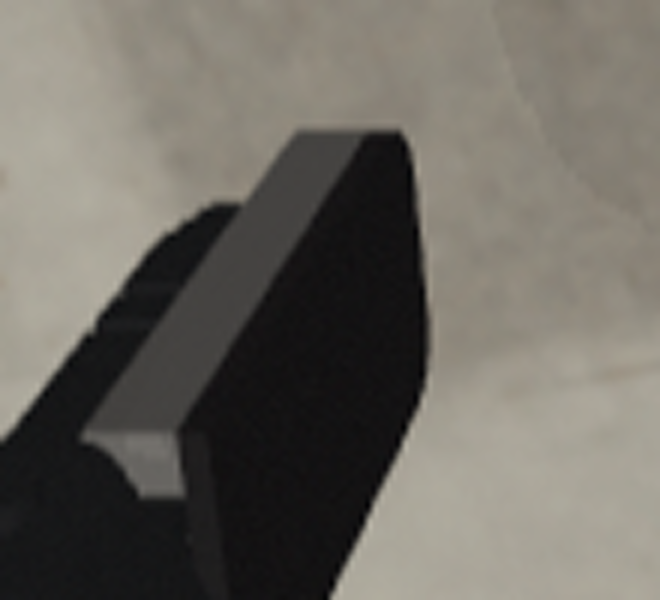

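```bash
python3 - <<'E'
from h import *
Rm=R(np.pi/2-0.193); x,y=460.5,183.1
env.open(); env.sleep(.2)
s0=env.read_state();print(s0["ee_pos"],s0["opening"],s0["wrist_force"]@Rm)
f=env.servo_line([x,y,18],50,contact_N=5); env.sleep(.2)
s=env.read_state();print(f,s["ee_pos"],(s["wrist_force"]-s0["wrist_force"])@Rm,s["clock"])
wcap("g2"); c=env.capture("scene");cv2.imwrite("pics/s2.png",c["frame"][:,:,::-1]);crop("s2","s2c",205,110,305,190,7)
E
```

```text
[460.45319306 183.05871969  40.91269915] 85.4445150982617 [-0.80969651 -0.00341219 -0.2726653 ]
False [460.84591324 183.20412958  18.40159067] [0.54633863 0.80047689 0.96260774] 15.1083
```

View pics/g2.png

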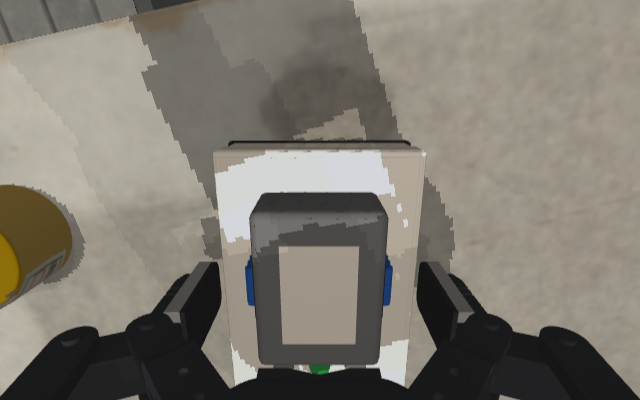

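View pics/s2c.png

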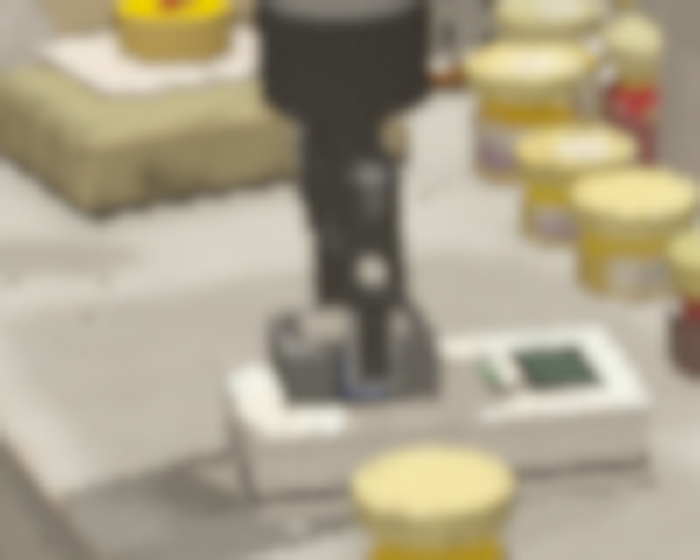

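```bash
python3 - <<'E'
from h import *
Rm=R(np.pi/2-0.193); x,y=460.5,183.1
s0=env.read_state()
f=env.servo_line([x,y,15],40,contact_N=5); env.sleep(.25)
s0=env.read_state();print(f,s0["ee_pos"])
env.grasp(25); env.sleep(.25)
s=env.read_state();print(s["ee_pos"],"dF",((s["wrist_force"]-s0["wrist_force"])@Rm).round(2),(s["torque"]-s0["torque"]).round(3),s["opening"],s["clock"])
wcap("g3"); c=env.capture("scene");cv2.imwrite("pics/s3.png",c["frame"][:,:,::-1]);crop("s3","s3c",205,110,305,190,7)
crop("g3","g3c",220,180,420,330,4)
E
```

```text
False [460.53645479 183.11907251  15.02793823]
[461.25489065 183.25808943  15.87114526] dF [-0.67  1.08 -5.76] [-0.104  0.163 -0.024] 51.492339818680236 16.3667
```

View pics/g3c.png

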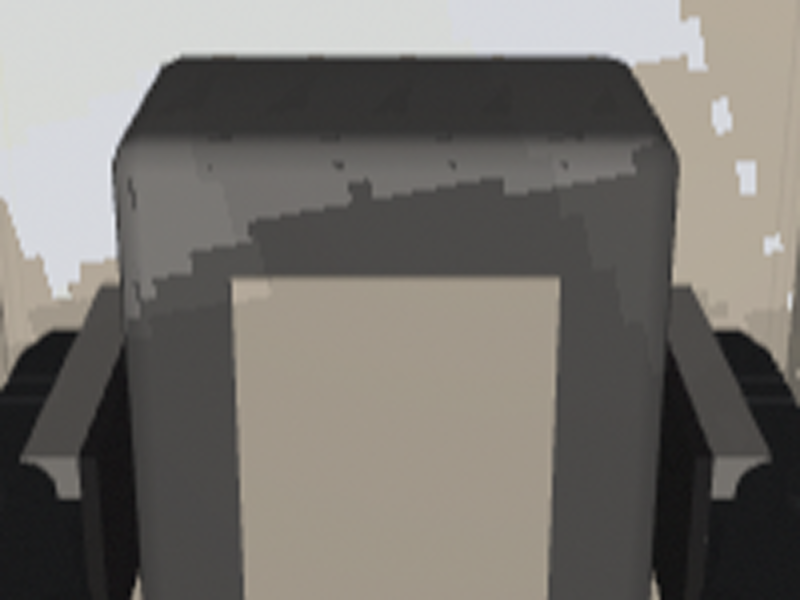

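View pics/s3c.png

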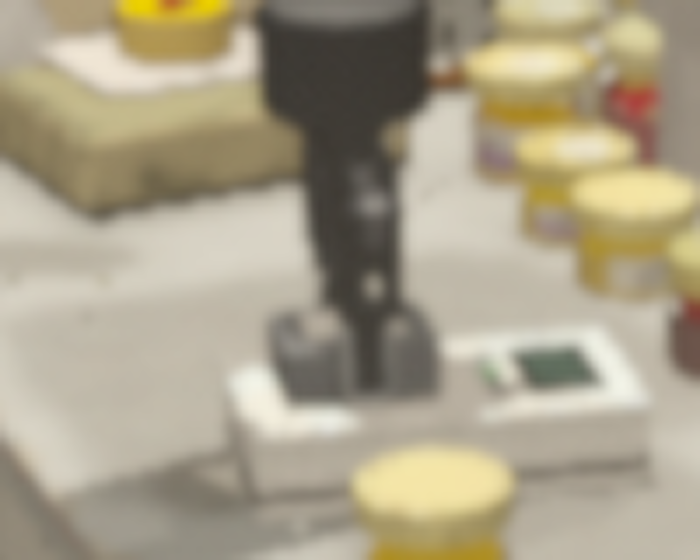

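```bash
python3 - <<'E'
from h import *
Rm=R(np.pi/2-0.193); x,y=460.5,183.1
s=env.read_state(); 
for z in (16.5,18,20,24,30):
    f=env.servo_line([x,y,z],15,contact_N=12)
    s=env.read_state();print(z,f,s["ee_pos"].round(2),(s["wrist_force"]@Rm).round(2),s["opening"],s["clock"])
    if f: break
E
```

```text
16.5 False [459.94 182.95  15.92] [ 1.26 -0.93  0.59] 51.741121427681676 16.7167
18 False [460.18 183.03  17.71] [ 1.14 -0.4   1.11] 51.42501539919439 16.9667
20 False [460.61 183.12  20.15] [ 0.33 -0.08  0.26] 51.7246802068289 17.25
24 False [460.63 183.13  24.18] [ 0.19 -0.66  0.29] 51.868174639170014 17.6667
30 False [460.58 183.1   30.11] [-0.87 -1.12  1.06] 51.416387349337896 18.2167
```

```bash
python3 - <<'E'
from h import *
Rm=R(np.pi/2-0.193); x,y=460.5,183.1
env.servo_line([x,y,112],120); env.sleep(.2)
s=env.read_state();print(s["ee_pos"].round(2),(s["wrist_force"]@Rm).round(2),s["opening"],s["clock"])
wcap("g4");crop("g4","g4c",220,180,420,330,4)
Rd=R(np.pi/2+0.057); 
env.move_pose([482.8,-194.05,112],Rd);env.sleep(.3)
s=env.read_state();print(s["ee_pos"].round(2),s["tool_rot"].round(4).tolist(),s["opening"],s["clock"])
wcap("g5")
c=env.capture("scene");cv2.imwrite("pics/s5.png",c["frame"][:,:,::-1])
E
```

```text
[459.77 182.91 110.83] [-0.33 -0.41  1.12] 51.47706940543271 19.25
[ 482.99 -193.43  111.98] [[-0.9983, -0.0581, 0.0], [-0.0581, 0.9983, 0.0001], [-0.0, 0.0001, -1.0]] 51.45412256360856 21.0083
```

View pics/g4c.png

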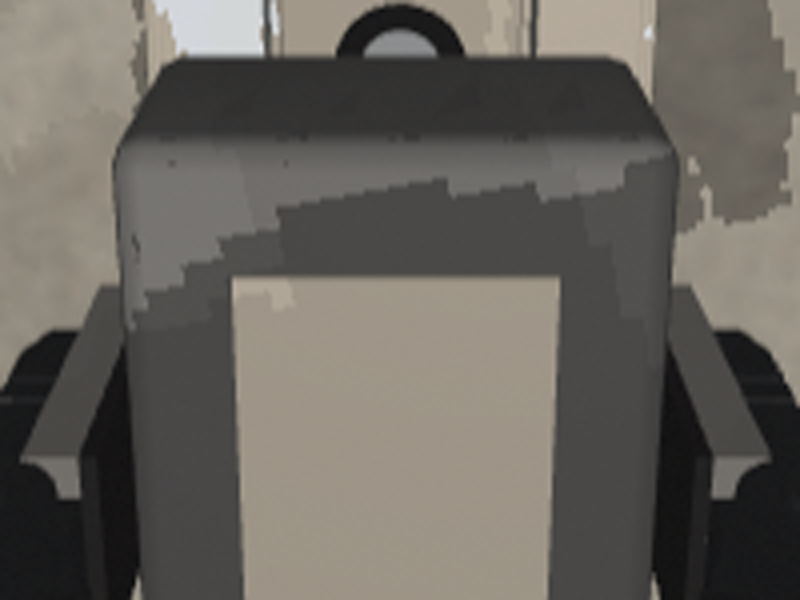

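View pics/g5.png

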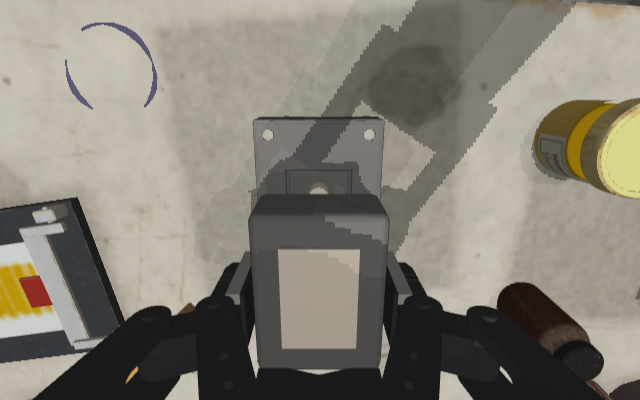

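View pics/s5.png

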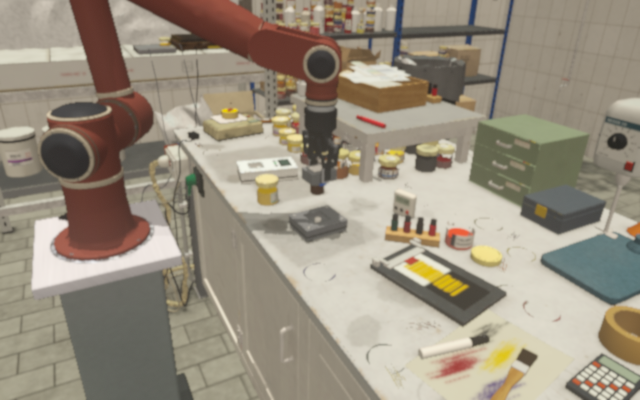

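```bash
python3 - <<'E'
from h import *
for n in("g4","g5"): crop(n,n+"p",262,235,378,360,6)
E
```

```text
(no output)
```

View pics/g5p.png

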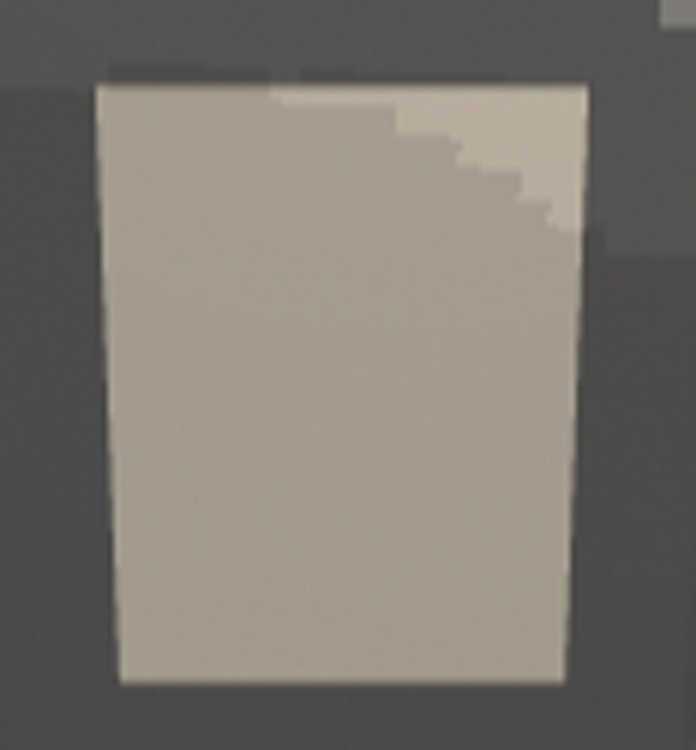

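```bash
python3 - <<'E'
from h import *
# verify dock in g5 too (far rim of dock deck and pin visible)
crop("g5","g5d",240,105,400,205,5)
E
```

```text
(no output)
```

View pics/g5d.png

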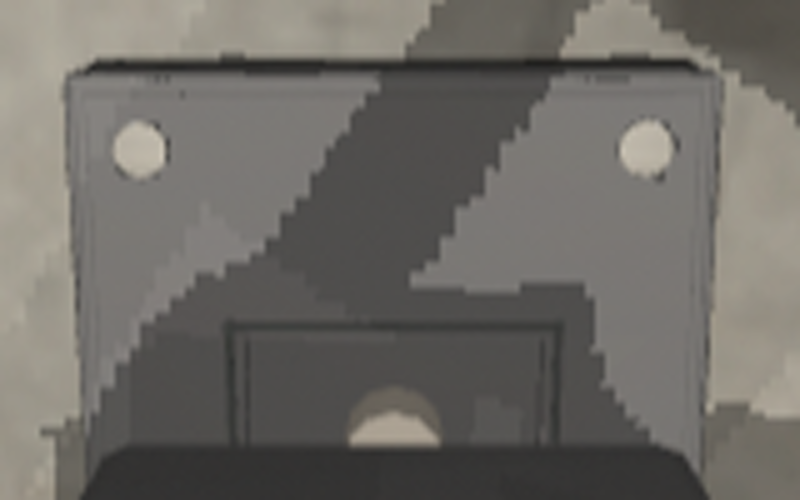

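```bash
cat > fit2.py <<'E'
from h import *
from scipy.optimize import least_squares
m=env.capture("wrist")["mount"]; b=np.array([.167,.369])
c=load("g5")
def pix(pts,x0,y0,k): return np.array([(x0+(u+.5)/k-.5,y0+(v+.5)/k-.5) for u,v in pts])
uv=pix([(97,86),(588,86),(565,684),(121,684)],262,235,6)
def res(p,sz=(22,15)):
    x,y,a,z=p; R2=np.array([[np.cos(a),-np.sin(a)],[np.sin(a),np.cos(a)]]); L,W=sz
    r=[]
    for v,q in zip([(L,-W),(L,W),(-L,W),(-L,-W)],uv):
        w=R2@v+[x,y]; r+=list(proj(c,[w[0],w[1],z],m)+b-q)
    return r
for sz in((22,15),(22.1,15.05)):
    f=least_squares(res,[0,0,0,-56],args=(sz,));print("free z",f.x.round(3),f.fun.round(2))
    f=least_squares(lambda p:np.r_[res(p,sz),100*(p[3]+56.4)],[0,0,0,-56]);print("z fix",f.x.round(3),f.fun.round(2))
# dock
dx,dy,dyaw,dz=482.8,-194.05,.057,33.5
Rz=np.array([[np.cos(dyaw),-np.sin(dyaw)],[np.sin(dyaw),np.cos(dyaw)]])
for nm,v,q in [("caseL",(-58,-46),(68,75)),("caseR",(-58,46),(722,75)),("opL",(-22.38,-24.26),(228,325)),("opR",(-22.38,24.26),(560,323))]:
    w=Rz@v+[dx,dy]; P=proj(c,[w[0],w[1],dz])+b; Q=pix([q],240,105,5)[0]; print(nm,P.round(2),Q.round(2),"mm",(ray(c,Q-b,dz)[:2]-w).round(2))
E
python3 fit2.py
```

```text
free z [ 3.7400e-01 -5.4300e-01 -1.0000e-03 -5.5814e+01] [-0.26  0.2   0.28  0.15  0.18 -0.22 -0.21 -0.17]
z fix [ 7.44e-01 -5.43e-01 -1.00e-03 -5.64e+01] [-0.48 -0.02  0.51 -0.07  0.36  0.07 -0.39  0.12  0.01]
free z [ 6.2000e-02 -5.4200e-01 -1.0000e-03 -5.5356e+01] [-0.23  0.18  0.25  0.13  0.15 -0.19 -0.18 -0.15]
z fix [ 7.22e-01 -5.43e-01 -1.00e-03 -5.64e+01] [-0.63 -0.22  0.65 -0.26  0.48  0.32 -0.5   0.37  0.01]
caseL [253.85 120.  ] [253.2 119.6] mm [-0.25 -0.46]
caseR [383.51 120.22] [384.  119.6] mm [-0.45  0.3 ]
opL [285.87 169.31] [285.2 169.6] mm [ 0.25 -0.49]
opR [351.34 169.41] [351.6 169.2] mm [-0.17  0.18]
```

```bash
cat > ins.py <<'E'
from h import *
import sys
Rd=R(np.pi/2+0.057); x,y=float(sys.argv[1]),float(sys.argv[2]); zs=[float(a) for a in sys.argv[3].split(",")]; cn=float(sys.argv[4])
for i,z in enumerate(zs):
    f=env.servo_line([x,y,z],60 if z>20 else 12,orientation=Rd,contact_N=cn)
    s=env.read_state();print(z,f,s["ee_pos"].round(2),(s["wrist_force"]@Rd).round(2),s["opening"].round(2),s["clock"])
    if f: break
E
python3 ins.py 482.8 -194.05 25,17,14,12,10 6
```

```text
Traceback (most recent call last):
  File "ins.py", line 6, in <module>
    s=env.read_state();print(z,f,s["ee_pos"].round(2),(s["wrist_force"]@Rd).round(2),s["opening"].round(2),s["clock"])
                                                                                     ^^^^^^^^^^^^^^^^^^
AttributeError: 'float' object has no attribute 'round'
```

```bash
sed -i 's/s\["opening"\].round(2)/round(s["opening"],2)/' ins.py
python3 ins.py 482.8 -194.05 19,16,14,12,10 6
```

```text
19.0 False [ 482.76 -194.04   18.93] [0.8  0.68 1.36] 51.99 23.4083
16.0 False [ 482.68 -193.96   15.82] [ 0.25 -0.14  0.33] 51.94 23.8083
14.0 False [ 482.9  -194.09   14.09] [-0.48 -0.41  0.59] 51.71 24.125
12.0 False [ 483.02 -194.2    12.28] [ 0.73 -0.33 -1.58] 51.61 24.4417
10.0 True [ 483.07 -194.21   10.52] [-0.12  0.09 -3.3 ] 51.81 24.6833
```

```bash
python3 ins.py 482.8 -194.05 9.7,9,8.4,7.8,7.2,6.6,6 9
```

```text
9.7 False [ 483.09 -194.21   10.48] [ 2.36  1.51 -6.48] 51.36 24.9333
9.0 False [ 483.1  -194.22   10.48] [  5.12   3.16 -11.09] 51.18 25.1833
8.4 False [ 483.07 -194.23   10.45] [  6.73   3.64 -14.8 ] 51.73 25.4333
7.8 False [ 483.05 -194.21   10.44] [  8.5    4.17 -18.43] 51.65 25.6833
7.2 False [ 483.02 -194.21   10.41] [ 10.64   5.   -21.88] 51.61 25.9333
6.6 False [ 483.04 -194.21   10.41] [ 12.49   7.34 -26.91] 51.31 26.1833
6.0 False [ 483.01 -194.21   10.39] [ 14.74   7.67 -30.77] 51.42 26.4333
```

```bash
python3 - <<'E'
from h import *
Rd=R(np.pi/2+.057)
env.servo_line([483,-194.2,9.6],20,orientation=Rd);env.sleep(.2)
s=env.read_state();print(s["ee_pos"].round(2),(s["wrist_force"]@Rd).round(2),(s["torque"]@Rd).round(2),s["opening"],s["clock"])
wcap("p1")
c=env.capture("scene");cv2.imwrite("pics/s6.png",c["frame"][:,:,::-1]);u,v=proj(c,[483,-194,45]).astype(int);crop("s6","s6c",u-55,v-45,u+55,v+45,6.5)
E
```

```text
[ 483.29 -194.34   10.47] [ 2.93  1.61 -9.92] [-0.38  0.51 -0.05] 51.55426370534595 26.9667
```

View pics/p1.png

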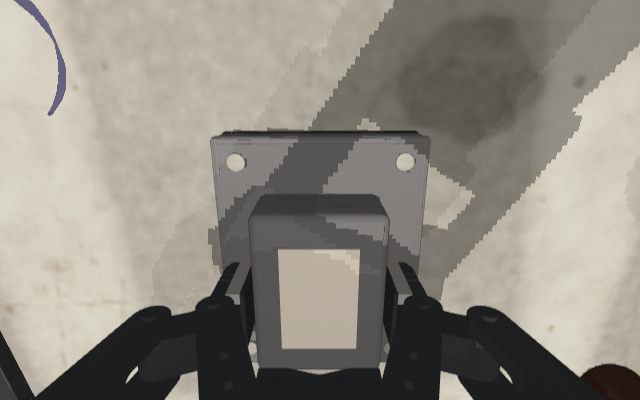

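View pics/s6c.png

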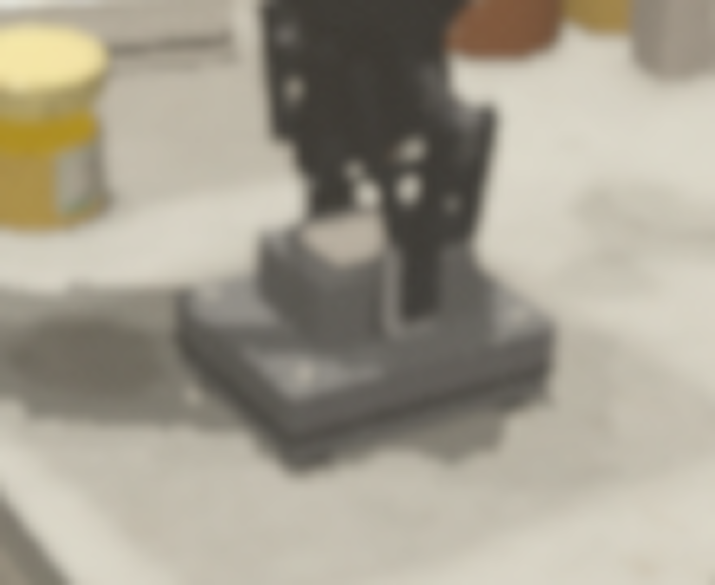

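```bash
python3 - <<'E'
from h import *
crop("p1","p1a",200,125,320,205,6.6); crop("p1","p1b",320,125,440,205,6.6)
a=cv2.imread("pics/p1a.png");b=cv2.imread("pics/p1b.png");cv2.imwrite("pics/p1ab.png",np.vstack([a[:290],b[:290]]))
E
```

```text
(no output)
```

View pics/p1ab.png

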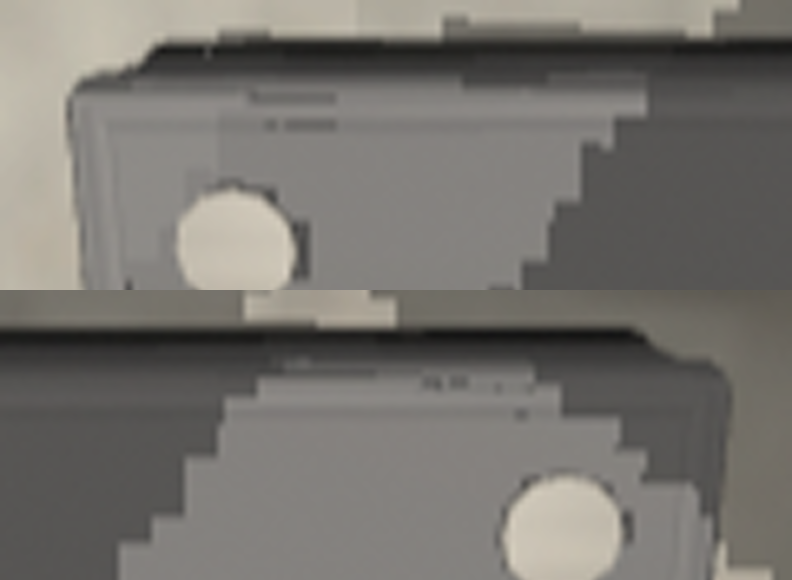

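```bash
python3 - <<'E'
from h import *
pk=lambda p,x0,y0,k:(x0+(p[0]+.5)/k-.5,y0+(p[1]+.5)/k-.5)
obs={"p1":[pk((236,243),200,125,6.6),pk((562,245),320,125,6.6)],
"g5":[pk((140,150),240,105,5),pk((647,149),240,105,5)],
"d2":[pk((86,93),255,105,4),pk((432,88),255,105,4)],
"d1":[pk((99,514),255,110,4),pk((412,509),255,110,4)]}
for z in(33,35,37,39): print(z,{n:round(float(np.linalg.norm(ray(load(n),a,z)-ray(load(n),b,z))),2) for n,(a,b) in obs.items()},{n:((ray(load(n),a,z)+ray(load(n),b,z))/2)[:2].round(2).tolist() for n,(a,b) in obs.items()})
E
```

```text
33 {'p1': 73.67, 'g5': 73.03, 'd2': 72.67, 'd1': 72.8} {'p1': [435.36, -196.98], 'g5': [435.29, -196.9], 'd2': [435.19, -196.99], 'd1': [433.54, -197.35]}
35 {'p1': 72.66, 'g5': 72.44, 'd2': 72.17, 'd1': 72.3} {'p1': [434.97, -197.01], 'g5': [435.06, -196.92], 'd2': [435.0, -197.0], 'd1': [434.42, -197.3]}
37 {'p1': 71.65, 'g5': 71.85, 'd2': 71.67, 'd1': 71.79} {'p1': [434.58, -197.05], 'g5': [434.83, -196.93], 'd2': [434.81, -197.02], 'd1': [435.31, -197.26]}
39 {'p1': 70.64, 'g5': 71.26, 'd2': 71.17, 'd1': 71.29} {'p1': [434.19, -197.08], 'g5': [434.6, -196.94], 'd2': [434.62, -197.03], 'd1': [436.19, -197.22]}
```

```bash
python3 - <<'E'
from h import *
Rd=R(np.pi/2+.057)
env.open(); env.sleep(.4)
s=env.read_state();print(s["ee_pos"].round(2),(s["wrist_force"]@Rd).round(2),s["opening"],s["clock"])
env.servo_line([483,-194.2,70],80,orientation=Rd);
env.servo_line([483,-194.2,150],150,orientation=Rd);env.sleep(.3)
wcap("e1")
c=env.capture("scene");cv2.imwrite("pics/s7.png",c["frame"][:,:,::-1]);u,v=proj(c,[483,-194,45]).astype(int);crop("s7","s7c",u-55,v-45,u+55,v+45,6.5)
crop("e1","e1c",245,100,395,250,4);print(env.read_state()["clock"])
E
```

```text
[ 483.03 -194.21    9.64] [-0.04 -0.2   0.3 ] 85.35421688488394 27.9
29.8917
```

View pics/e1c.png

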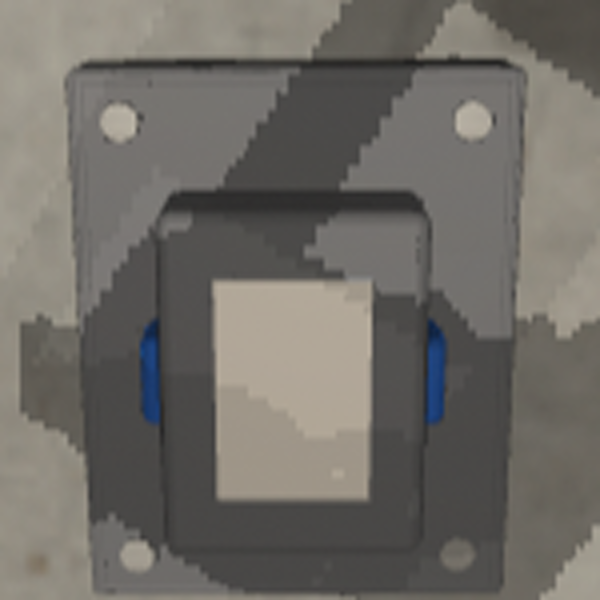

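View pics/s7c.png

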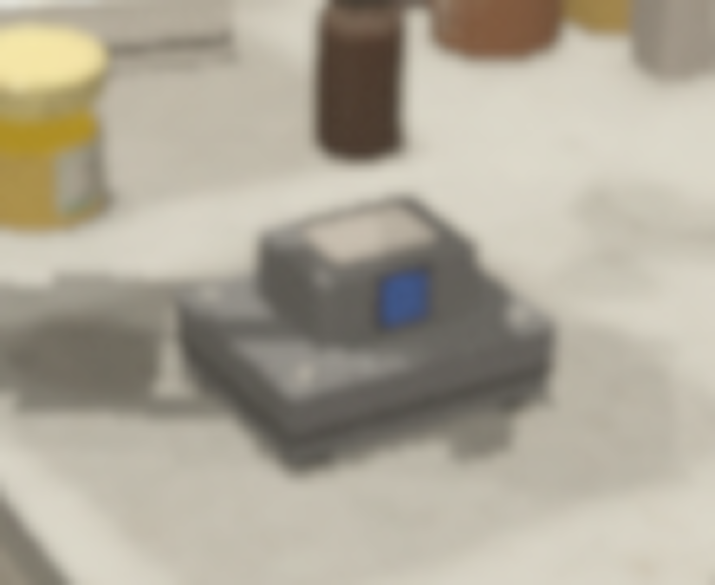

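```bash
python3 - <<'E'
from h import *
c=load("e1")
for z in(66.8,67.8,72):
    P=np.array([ray(c,(245+(u+.5)/4-.5,100+(v+.5)/4-.5),z) for u,v in [(213,281),(372,281),(370,499),(217,500)]])
    print(z,P.mean(0).round(2),[np.linalg.norm(P[i]-P[(i+1)%4]).round(2) for i in range(4)])
P=np.array([ray(c,(245+(u+.5)/4-.5,100+(v+.5)/4-.5),36.8) for u,v in [(119,122),(473,121),(457,554),(137,556)]]);print("screws",P.mean(0).round(2),[np.linalg.norm(P[i]-P[(i+1)%4]).round(2) for i in range(4)])
env.hand_in()
c=env.capture("top");cv2.imwrite("pics/end.png",c["frame"][:,:,::-1])
E
```

```text
66.8 [ 483.33 -194.77   66.8 ] [np.float64(29.92), np.float64(44.01), np.float64(30.29), np.float64(44.21)]
67.8 [ 483.02 -194.79   67.8 ] [np.float64(29.8), np.float64(43.83), np.float64(30.16), np.float64(44.04)]
72 [ 481.73 -194.86   72.  ] [np.float64(29.3), np.float64(43.09), np.float64(29.66), np.float64(43.29)]
screws [ 482.67 -194.07   36.8 ] [np.float64(72.01), np.float64(95.72), np.float64(71.87), np.float64(95.98)]
the job is handed in; nothing more can be done
the job is handed in; nothing more can be done
```

I took the cover off the meter, moved it to the dock, pushed it fully down against the pin and released it. The job was handed in at about 30 s of the 72 s allowed, and no verdict came back.

**Removal:** My first grasp was too high. The real fingertips sit about 30 mm behind the stated TCP at that opening, so they closed on the cover's top edge. I opened, lowered the hand and grasped again with 25 N. Both tabs were flush at about 51.5 mm finger opening. Lifting showed no pull: the force stayed under 2 N.

**Docking:** The push went further than planned. The stop threshold counts from the start of each short move, so the force built up to about 31 N down (about 35 N with the side load) against the 40 N limit. I backed off to about 10 N before releasing.

**Last checks before handing in:**
- **Position:** the cover sits within about 0.8 mm of the dock opening's centre.
- **Height:** the top panel's apparent size fits the cover lying on the deck, not standing 8 mm high. The deck is at about 36.8 mm, from the dock's screw spacing and the height at which the cover stopped.
- **Tabs:** both blue tabs stand out equally again. I did not tug the cover to test the catches.
- **Robot:** the hand was open and about 140 mm higher than when it released the cover.

**Disagreement and gap:** My first camera fit put the deck at 33.5 mm, misled by the dock's bevelled edge, and I corrected it. I did not measure the jar, bottle and rack again; I kept the hand well clear of them, and no contact was felt. The final overhead picture, tried after handing in, was refused.

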